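# Book one kit on the counter buttons

### The arm

A 7-joint arm with a two-finger parallel gripper is mounted at the origin on a cart in front of the work surface, level with it; the furniture and walls round the work are solid. World frame = base frame: x ahead of the robot, y to its left, z up, the work surface at z = 0. Lengths are in m, angles in rad, forces in N, time in s.
With the tool pointing down it reaches from about 0.4 to 0.85 m from the base axis. Payload 10.4 kg.
Tool frame: the origin (TCP) lies midway between the tips of the shut fingers; the grasp point (between the pads) lies 19 mm behind it; x points along the fingers, z is the direction in which the jaws open and shut, and the axes are right-handed (so a half turn about x gives the same grasp; the last joint's range is limited). The gripper opens to 85 mm and grips with 20 to 120 N. Pads are 22 mm wide; open, the fingers measure 114 mm over their backs; the gripper's body (76 mm by 85 mm) begins 54 mm behind the grasp point. The pads swing forward as they close: fully open they stand 13 mm farther back than shut.
Start: joints at [-1.145, 0.332, -0.065, 1.46, 0.022, 1.35, -0.088], TCP at [0.271, 0.563, 0.231] pointing down, gripper open.
Joint ranges: [-2.6, 2.6], [-0.5, 2.12], [-1.47, 1.34], [0.16, 2.42], [-1.27, 4.41], [0.06, 2.06], [-2.6, 2.6]. Speed limits (rad/s): [2.22, 2.22, 2.79, 2.79, 3.14, 3.14, 3.14].

### API

Orientations are given as a rotation vector (axis times angle).
In Python, from bench import get_obs, capture, camera_info, job_done, search_frame, cut_out, pinpoint gives the robot as it stands.
- The arm moves only by the shell command python3 -m handwheel 'ROWS' [OPENING] [FORCE]. ROWS is JSON, a list of rows, each a list of 2 entries, a list of its own where there are three numbers: the shift along the tool's x, y, z in units of 25 mm (1.0 is 25 mm), then the turn, a rotation vector about the tool's x, y, z in degrees. A call has 1 to 12 rows; each row is the pose to reach, as a shift and turn from the pose measured when the call began, along the tool's axes at that moment; what a row does not reach only later rows make up. A row lasts 1/10 s, in which the tool goes at most 50 mm and 8.59 degrees, less where a joint would pass 70% of its speed; a pose out of reach is approached as far as the arm can. A call with a gripper value outside its range is refused whole. OPENING is the opening, from 0 (shut) to 1 (fully open), set as the call begins (- or left out, the last holds). The fingers move at their own pace and stop on an object; FORCE is the grip in N (left out, the last holds). Time passes only in rows, so rows that repeat a pose let the fingers close. It gives the time, the measured TCP pose, the force and the opening at its end, in the units of the state.
- get_obs(): the state, without advancing time (a new reading comes with each control period).
- capture(name): name is "scene" or "top"; returns the picture (400x640x3 uint8, blue, green, red); there is no depth.
- camera_info(name): a dict with "fovy" (degrees; the focal length in pixels is half the picture's height over the tangent of half this angle, whatever the lens; pixels are square), "cx", "cy" (the principal point, pixels), "cam_to_world" (4x4, takes a point from camera to world coordinates). Camera axes: x right, y down, z forward; pixel columns grow to the right and rows downward; lengths in m; the calibration is good to about 2 mm. A picture is of the moment at which its call begins. camera_info takes no time and is no camera call.
- job_done(): hands the job in, once; it reports no verdict.
Trained networks look in the newest picture that a camera, given by its name, has taken for a name from the list of things; names that differ only in an ending like _2 or _b are one class to them, and where a whole thing is asked for, a point or a joint stands for the part that bears it (a point fixed in the world has none). Each returns a list of dicts, best first, with "confidence" (0 to 1); they miss things now and then, are a little off and sometimes report something else, mostly with a low value. They report only what shows in the picture. A call takes as long as a camera call.
- search_frame(camera, name): "centre" ([column, row] in pixels, amid what is visible of it).
- cut_out(camera, name): "region" (400x640 bool, what is visible of it) and "centre" ([column, row] in pixels, amid what is visible of it).
- pinpoint(camera, name): "centre" ([column, row] in pixels: a listed point, or the origin of a listed thing).
The state is a dict: "time": time; "joints": joint angles; "joint_velocities": joint speeds; "joint_efforts": joint torques, N m; "position": TCP position; "tool_rot": TCP orientation; "force": force on the tool from outside, world axes, zero at the start; "ft_torque": the same for the moment, N m; "gripper_width": finger opening in m.
Only numpy, scipy, OpenCV 4.12 (cv2) and the standard library are available. Lean on these libraries where they do the work, as an engineer would, in place of code of your own. Each camera call takes 0.05 s, during which the arm holds its last target.

### The job

Book one kit out of stock: with a fingertip, lightly press the round grey button on the board that carries the charger sample, then the one on the board with the receiver, then the one on the board with the USB stick, in that order, each at least about half-way down, where it stays by itself, without ramming it against its stop. Leave the boards, their samples and everything else on the table where they are, and pick nothing up.

Things in the scene. Friction and masses are not known exactly. Their poses are not given: they have to be found in the camera images.
- charger_board: loose counter board carrying the charger sample (described below): aluminium plate 130x70x10 mm (0.8 kg), a black 44 mm square button block at its front end, a black rubber pad at its rear. All three boards are alike. Origin: centre of the plate's underside; +x runs along the 130 mm towards the rear pad, the button's axis stands at x = -38 mm, y = 0; z up.
- charger_button_top (a point): centre of the top of the charger board's round grey push button, cap 31 mm across, 54 mm above the table when up; moves down with the button. The black block's top is 28 mm above the table; the sample behind reaches at most 36 mm above the table
- charger_button (a joint): how far the charger board's button is pushed down, m: 0 = up (as at the start), 0.012 = at its stop. It has no return spring: about 3 N of friction moves it and holds it wherever it is left. It counts as pressed beyond 0.005
- charger_sample: the sample lying loose on the charger board's rear pad: white plug-in charger, body 52x36 mm, 24 mm tall, its two prongs pointing to the board's rear (76 mm long with them). Origin: centre of its underside, 12 mm above the table. Only shows which board is which
- receiver_board: loose counter board carrying the receiver sample (described below): aluminium plate 130x70x10 mm (0.8 kg), a black 44 mm square button block at its front end, a black rubber pad at its rear. All three boards are alike. Origin: centre of the plate's underside; +x runs along the 130 mm towards the rear pad, the button's axis stands at x = -38 mm, y = 0; z up.
- receiver_button_top (a point): centre of the top of the receiver board's round grey push button, cap 31 mm across, 54 mm above the table when up; moves down with the button. The black block's top is 28 mm above the table; the sample behind reaches at most 36 mm above the table
- receiver_button (a joint): how far the receiver board's button is pushed down, m: 0 = up (as at the start), 0.012 = at its stop. It has no return spring: about 3 N of friction moves it and holds it wherever it is left. It counts as pressed beyond 0.005
- receiver_sample: the sample lying loose on the receiver board's rear pad: light grey-white flat radio receiver with a dark window, 62x48x17 mm. Origin: centre of its underside, 12 mm above the table. Only shows which board is which
- stick_board: loose counter board carrying the stick sample (described below): aluminium plate 130x70x10 mm (0.8 kg), a black 44 mm square button block at its front end, a black rubber pad at its rear. All three boards are alike. Origin: centre of the plate's underside; +x runs along the 130 mm towards the rear pad, the button's axis stands at x = -38 mm, y = 0; z up.
- stick_button_top (a point): centre of the top of the stick board's round grey push button, cap 31 mm across, 54 mm above the table when up; moves down with the button. The black block's top is 28 mm above the table; the sample behind reaches at most 36 mm above the table
- stick_button (a joint): how far the stick board's button is pushed down, m: 0 = up (as at the start), 0.012 = at its stop. It has no return spring: about 3 N of friction moves it and holds it wherever it is left. It counts as pressed beyond 0.005
- stick_sample: the sample lying loose on the stick board's rear pad: slim black USB stick with a bare metal plug, 78x21x11 mm. Origin: centre of its underside, 12 mm above the table. Only shows which board is which
- loose_stick: black USB stick 64x20x10 mm, loose, a bystander to leave alone. Origin: centre of its underside
- loose_fob: small key fob 24x39x10 mm with a ring, loose, a bystander to leave alone. Origin: centre of its underside
- parts_cup: turned steel parts cup, 52 mm across, 29 mm tall, stuck down, a bystander to leave alone. Origin: centre of its underside
- tape_roll: brown roll of tape, 74 mm across, 36 mm tall, stuck down, a bystander to leave alone. Origin: centre of its underside
- wristwatch: wristwatch lying flat, strap 186x44 mm, 10 mm thick, stuck down, a bystander to leave alone. Origin: centre of its underside

How it is judged:
By the outcome, as a careful person would: the job done as asked, in the order asked, and still so for the second after the job is handed in, with the robot touching nothing.
It also fails if it takes over 38 s, if anything falls off the work surface, if the arm or the gripper's body presses on something with over 40 N, if the wrist force passes 120 N, or if a joint passes its speed limit or range.

## Working session

There is one attempt and no reset: what is moved stays moved. The work goes in short steps, Python scripts to look and compute and a shell command to move; the robot and the scene stay as the last step left them, time stands still between calls to the robot, and variables do not carry over. Pictures are saved under pics/ and viewed, and the job is handed in when it is done.

```bash
ls; mkdir -p pics; python3 - <<'E'
from bench import *
import cv2
o=get_obs(); print({k:(v if not hasattr(v,'round') else v) for k,v in o.items()})
for c in("scene","top"):
    im=capture(c); cv2.imwrite(f"pics/{c}0.png",im); i=camera_info(c); print(c,i)
    
E
```

```text
pics
{'time': 0.0, 'joints': array([-1.14461317,  0.33289625, -0.06467422,  1.46096263,  0.02159304,
        1.34986037, -0.08849597]), 'joint_velocities': array([-0.00088131,  0.00090107, -0.0019151 ,  0.00109842,  0.00028122,
        0.0013738 ,  0.00136735]), 'joint_efforts': array([ 2.94769666e-05, -6.25446439e+01,  4.89111221e-02, -3.91605020e+01,
        1.61505968e-02,  9.96323128e-03, -3.48162553e-05]), 'position': array([0.27102311, 0.5627665 , 0.23049045]), 'tool_rot': array([-0.87341711,  1.38990876,  0.87207633]), 'force': array([-0.00173505, -0.86869303, -0.12706322]), 'ft_torque': array([ 0.04238975, -0.03916042, -0.01206612]), 'gripper_width': 0.08541617737790691}
scene {'fovy': 52.82167546044205, 'cx': 323.7272232765039, 'cy': 194.58945204302177, 'cam_to_world': array([[ 0.88331003, -0.34124316,  0.32142883,  0.23808001],
       [-0.46877919, -0.64746679,  0.60086008, -0.74721016],
       [ 0.0030751 , -0.68142488, -0.7318816 ,  0.70914349],
       [ 0.        ,  0.        ,  0.        ,  1.        ]])}
top {'fovy': 56.27574144557565, 'cx': 317.94016213485355, 'cy': 199.60483955565297, 'cam_to_world': array([[ 0.00348891, -0.99390777,  0.11015978,  0.41101725],
       [-0.99987444, -0.00176444,  0.01574782, -0.20961176],
       [-0.01545751, -0.11020089, -0.99378913,  0.89422329],
       [ 0.        ,  0.        ,  0.        ,  1.        ]])}
```

View pics/scene0.png

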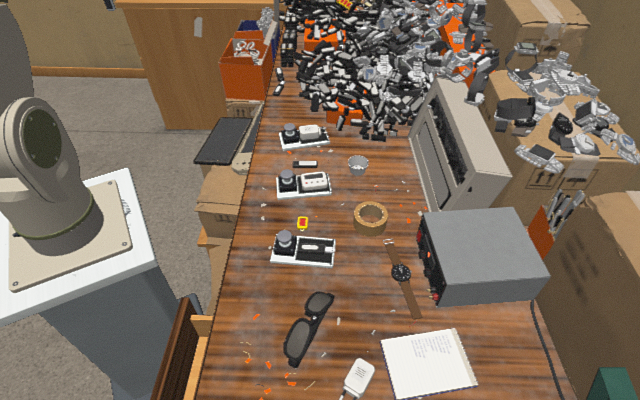

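View pics/top0.png

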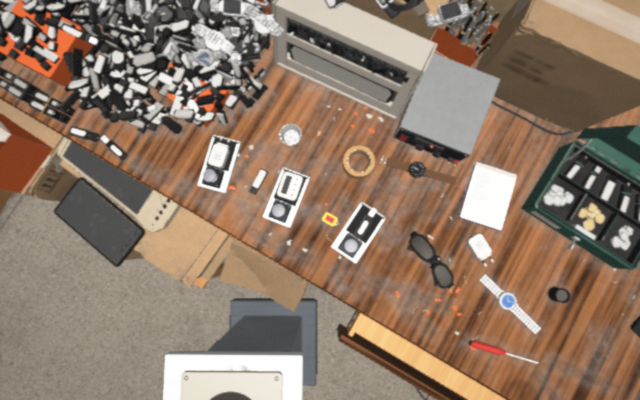

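```bash
cat > h.py <<'E'
from bench import *
import numpy as np, cv2
def cam(c):
    i=camera_info(c); f=200/np.tan(np.radians(i["fovy"])/2); return f,i["cx"],i["cy"],np.array(i["cam_to_world"])
def toz(c,px,z):
    f,cx,cy,T=cam(c); d=T[:3,:3]@np.array([(px[0]-cx)/f,(px[1]-cy)/f,1]); return T[:3,3]+d*(z-T[2,3])/d[2]
def proj(c,p):
    f,cx,cy,T=cam(c); q=T[:3,:3].T@(np.array(p)-T[:3,3]); return q[:2]/q[2]*f+[cx,cy]
E
python3 - <<'E'
from h import *
for c in("scene","top"):
    capture(c)
    for n,z in [(a+b,zz) for a in("charger","receiver","stick") for b,zz in(("_button_top",.054),("_board",0),("_sample",.012))]:
        for r in pinpoint(c,n)[:2]:
            print(c,n,np.round(r["centre"],1),round(r["confidence"],2),toz(c,r["centre"],z).round(4))
print(get_obs()["time"])
a=cv2.imread("pics/scene0.png")[110:280,250:350]; b=cv2.imread("pics/top0.png")[120:270,190:390]
cv2.imwrite("pics/sz.png",cv2.resize(a,None,fx=3.5,fy=3.5,interpolation=2)); cv2.imwrite("pics/tz.png",cv2.resize(b,None,fx=4,fy=4,interpolation=2))
E
```

```text
scene charger_button_top [287.1 122.6] 0.58 [0.5623 0.0678 0.054 ]
scene charger_board [304.2 137.2] 0.73 [0.6036 0.0523 0.    ]
scene charger_sample [310.2 136.1] 0.81 [0.614  0.0354 0.012 ]
scene charger_sample [285.4 124.3] 0.67 [0.5756 0.1151 0.012 ]
scene receiver_button_top [284.8 170.4] 0.42 [ 0.4812 -0.0979  0.054 ]
scene receiver_board [300.7 185.8] 0.68 [ 0.5133 -0.1126  0.    ]
scene receiver_board [312.  139.1] 0.61 [0.619  0.0349 0.    ]
scene receiver_sample [313.7 181.5] 0.8 [ 0.5431 -0.1249  0.012 ]
scene stick_button_top [282.  234.1] 0.63 [ 0.3991 -0.2668  0.054 ]
scene stick_button_top [368.8 226.1] 0.47 [ 0.5666 -0.3317  0.054 ]
scene stick_board [302.3 252.7] 0.91 [ 0.4304 -0.2926  0.    ]
scene stick_sample [314.  248.8] 0.75 [ 0.4532 -0.3028  0.012 ]
top charger_button_top [210.  174.1] 0.54 [0.5624 0.0509 0.054 ]
top charger_board [221.7 163.2] 0.95 [0.5992 0.0399 0.    ]
top charger_board [286.8 196.7] 0.66 [ 0.5171 -0.1203  0.    ]
top charger_sample [222.9 149.8] 0.8 [0.6296 0.0347 0.012 ]
top receiver_button_top [279.7 209.7] 0.6 [ 0.4811 -0.11    0.054 ]
top receiver_board [286.8 195.9] 0.9 [ 0.519  -0.1203  0.    ]
top receiver_sample [290.7 183.6] 0.7 [ 0.5471 -0.1304  0.012 ]
top stick_button_top [350.1 246.4] 0.53 [ 0.3994 -0.2683  0.054 ]
top stick_board [357.2 231. ] 0.88 [ 0.4351 -0.2892  0.    ]
top stick_sample [366.1 224.5] 0.67 [ 0.4501 -0.3091  0.012 ]
1.1
```

View pics/sz.png

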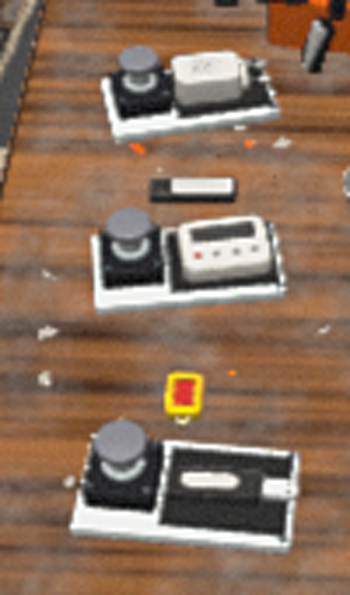

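View pics/tz.png

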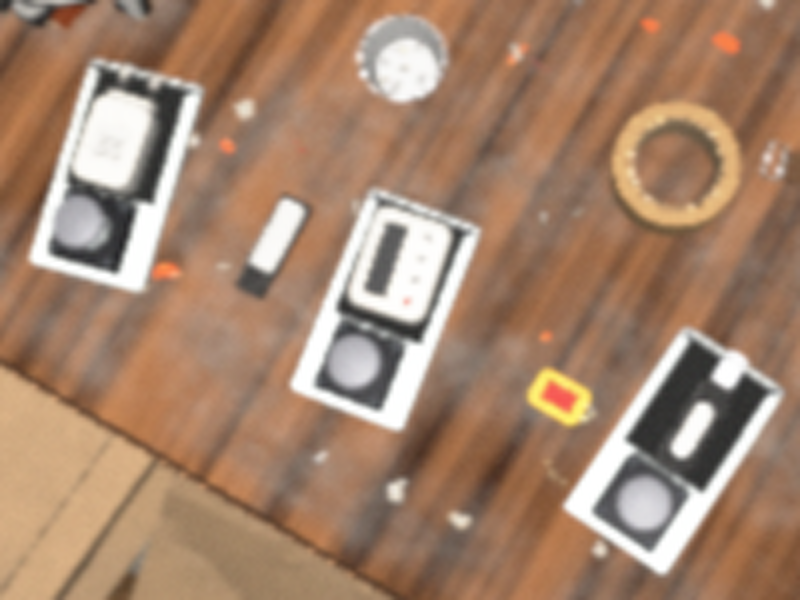

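The scene view shows, from far to near, the charger board, receiver board and USB-stick board. Their caps are at about (290,127), (287,175) and (285,237) in scene, and (210,175), (278,210) and (351,246) in top. I'll refine these.

```bash
python3 - <<'E'
from h import *
cent={"charger":((289.7,127.1),(210.5,175.5)),"receiver":((286.9,174.9),(278.2,210)),"stick":((285.1,236.6),(350.7,245.5))}
S=cv2.imread("pics/scene0.png");T=cv2.imread("pics/top0.png")
for n,(s,t) in cent.items():
    for z in(.054,): print(n,toz("scene",s,z).round(4),toz("top",t,z).round(4))
# cut_out
for c in("scene","top"):
    capture(c)
    for n in cent:
        for r in cut_out(c,n+"_button_top")[:1]:
            m=r["region"];ys,xs=np.nonzero(m);print(c,n,r["confidence"],xs.min(),xs.max(),ys.min(),ys.max(),m.sum(),r["centre"])
# project fitted circles for overlay
P={"charger":(.559,.052),"receiver":(.479,-.107),"stick":(.398,-.268)}
out=[]
for c,im,(x0,y0,w,h) in(("scene",S,(255,105,80,160)),("top",T,(190,140,190,130))):
    k=5 if c=="top" else 3.7
    k=4
    z=cv2.resize(im[y0:y0+h,x0:x0+w],None,fx=k,fy=k,interpolation=2)
    for n,(x,y) in P.items():
        a=np.linspace(0,2*np.pi,40)
        pts=np.array([proj(c,(x+.0155*np.cos(q),y+.0155*np.sin(q),.054)) for q in a])
        cv2.polylines(z,[np.int32((pts-[x0,y0]+.5)*k)],True,(0,255,0),1)
    cv2.imwrite(f"pics/ov_{c}.png",z)
E
```

```text
charger [0.5604 0.0469 0.054 ] [0.5592 0.0497 0.054 ]
receiver [ 0.4793 -0.1141  0.054 ] [ 0.4804 -0.1067  0.054 ]
stick [ 0.4021 -0.2756  0.054 ] [ 0.4014 -0.2696  0.054 ]
scene charger 0.72 348 367 155 175 322 [357.8, 163.5]
scene receiver 0.61 281 292 170 181 103 [286.0, 174.9]
scene stick 0.68 277 291 230 243 156 [285.4, 237.1]
top stick 0.5 344 356 239 252 134 [350.4, 247.0]
```

View pics/ov_scene.png

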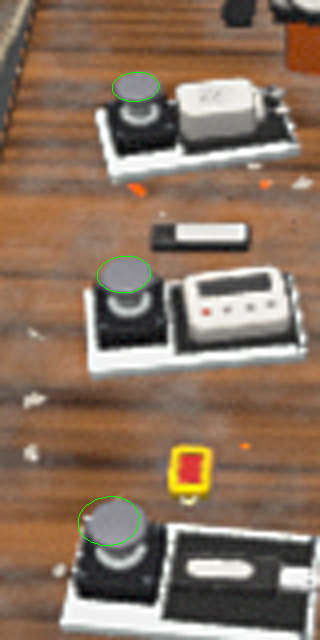

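View pics/ov_top.png

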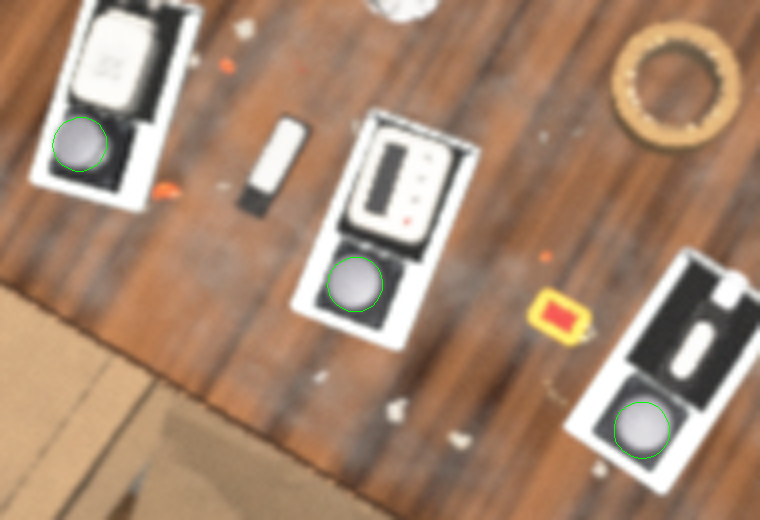

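```bash
cat > go.py <<'E'
from h import *
from scipy.spatial.transform import Rotation as R
import sys
def rel(p):
    o=get_obs(); return (R.from_rotvec(o["tool_rot"]).as_matrix().T@(np.array(p)-o["position"]))/.025
if __name__=="__main__":
    o=get_obs(); print(o["time"],o["position"].round(4),"F",o["force"].round(2),"w",round(o["gripper_width"],4)); print(R.from_rotvec(o["tool_rot"]).as_matrix().round(3).tolist())
    # aligned: tool x straight down
    M=R.from_rotvec(o["tool_rot"]).as_matrix(); x=M[:,0]; ax=np.cross(x,[0,0,-1]); print("tilt fix deg (tool)",np.degrees(M.T@ax).round(2))
    for a in sys.argv[1:]:
        print(a,rel([float(v) for v in a.split(",")]).round(2).tolist())
E
python3 go.py .271,.563,.33 .559,.05,.33 .559,.05,.16; python3 - <<'E'
from h import *
S=cv2.imread("pics/scene0.png");T=cv2.imread("pics/top0.png")
a=np.array([.271,.563,.3]);b=np.array([.559,.05,.3])
for c,im in(("scene",S),("top",T)):
    for z,col in((.15,(0,255,0)),(.3,(0,0,255)),(0,(255,255,0))):
        for t in np.linspace(0,1,9):
            p=a+(b-a)*t;p[2]=z
            q=proj(c,p)
            if 0<=q[0]<640 and 0<=q[1]<400: cv2.circle(im,tuple(np.int32(q)),3,col,-1)
cv2.imwrite("pics/path.png",cv2.resize(np.vstack([S,T]),(480,600)))
E
```

```text
1.5 [0.2712 0.5631 0.2314] F [ 0.27 -0.88  0.49] w 0.0855
[[0.0, -0.901, 0.434], [0.0, 0.434, 0.901], [-1.0, 0.0, 0.0]]
tilt fix deg (tool) [ 0.    0.01 -0.  ]
.271,.563,.33 [-3.95, 0.0, -0.01]
.559,.05,.33 [-3.95, -19.28, -13.5]
.559,.05,.16 [2.85, -19.28, -13.5]
```

View pics/path.png

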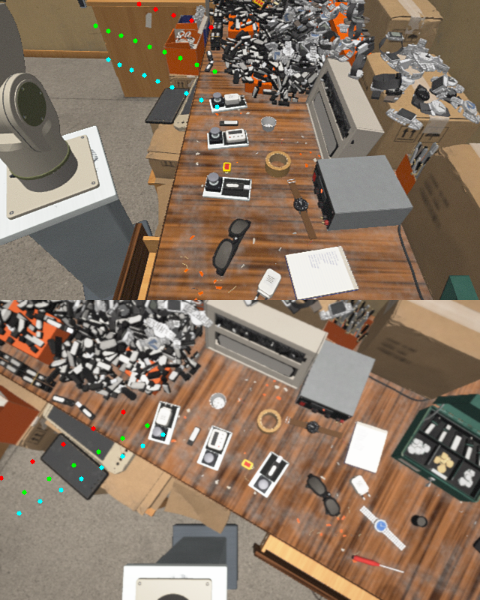

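```bash
python3 -m handwheel '[[[-1,0,0],[0,0,0]],[[-2,-0.8,-0.6],[0,0,0]],[[-2.5,-2,-1.5],[0,0,0]],[[-2.5,-3.5,-2.5],[0,0,0]],[[-2.5,-5,-3.5],[0,0,0]],[[-2.5,-6.5,-4.5],[0,0,0]],[[-2.5,-8,-5.6],[0,0,0]],[[-2.5,-9.5,-6.7],[0,0,0]],[[-2.5,-11,-7.7],[0,0,0]],[[-2.5,-12.5,-8.8],[0,0,0]],[[-2.5,-13.5,-9.5],[0,0,0]],[[-2.5,-14,-9.8],[0,0,0]]]' 0; python3 go.py .559,.05,.2 .559,.05,.1 .559,.05,.07
```

```text
time: 2.7
position: [0.4816, 0.187, 0.2942]
tool_rot: [-0.87, 1.39, 0.869]
force: [-0.4, 0.8, 0.6]
gripper_width: -0.0
2.7 [0.4816 0.187  0.2942] F [-0.38  0.82  0.56] w -0.0
[[0.001, -0.899, 0.438], [-0.0, 0.438, 0.899], [-1.0, -0.001, 0.0]]
tilt fix deg (tool) [-0.    0.02  0.05]
.559,.05,.2 [3.77, -5.18, -3.57]
.559,.05,.1 [7.77, -5.18, -3.57]
.559,.05,.07 [8.97, -5.17, -3.57]
```

```bash
python3 -m handwheel '[[[0.5,-1.3,-0.9],[0,0,0]],[[1.5,-2.6,-1.8],[0,0,0]],[[2.5,-3.9,-2.7],[0,0,0]],[[3.5,-4.8,-3.3],[0,0,0]],[[4.5,-5.2,-3.6],[0,0,0]],[[5.5,-5.2,-3.6],[0,0,0]],[[6.5,-5.2,-3.6],[0,0,0]],[[7.2,-5.2,-3.6],[0,0,0]],[[7.6,-5.2,-3.6],[0,0,0]],[[7.6,-5.2,-3.6],[0,0,0]],[[7.6,-5.2,-3.6],[0,0,0]]]'; python3 go.py .559,.05,.06 .559,.05,.046; python3 - <<'E'
from h import *
S=capture("scene");T=capture("top")
cv2.imwrite("pics/c1.png",np.hstack([cv2.resize(S[60:220,220:380],(400,400)),cv2.resize(T[100:260,140:300],(400,400))]))
E
```

```text
time: 3.8
position: [0.5597, 0.0492, 0.105]
tool_rot: [-0.87, 1.389, 0.868]
force: [0.4, -0.2, 0.4]
gripper_width: -0.0001
3.8 [0.5597 0.0492 0.105 ] F [ 0.42 -0.21  0.41] w -0.0001
[[0.002, -0.899, 0.438], [0.0, 0.438, 0.899], [-1.0, -0.002, 0.001]]
tilt fix deg (tool) [0.   0.04 0.09]
.559,.05,.06 [1.8, 0.04, 0.02]
.559,.05,.046 [2.36, 0.04, 0.01]
```

View pics/c1.png

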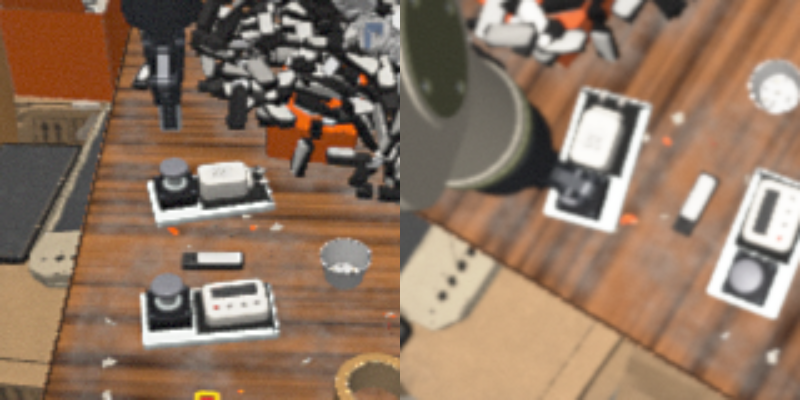

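Left is the scene view, with the fingertips around (168,128) above the charger cap at (173,170). Right is the top view, with the tip over the cap. I'll lower to just above the cap, then press slowly.

```bash
python3 -m handwheel '[[[0.6,0,0],[0,0,0]],[[1.2,0,0],[0,0,0]],[[1.6,0,0],[0,0,0]],[[1.8,0,0],[0,0,0]],[[1.8,0,0],[0,0,0]]]'; python3 go.py .559,.05,.0535 .559,.05,.0465
```

```text
time: 4.4
position: [0.5594, 0.0491, 0.0593]
tool_rot: [-0.87, 1.39, 0.869]
force: [1.2, -0.5, -0.3]
gripper_width: 0.0001
4.4 [0.5594 0.0491 0.0593] F [ 1.23 -0.48 -0.31] w 0.0001
[[0.001, -0.899, 0.438], [-0.0, 0.438, 0.899], [-1.0, -0.001, 0.0]]
tilt fix deg (tool) [0.   0.01 0.05]
.559,.05,.0535 [0.23, 0.03, 0.02]
.559,.05,.0465 [0.51, 0.03, 0.02]
```

```bash
python3 -m handwheel '[[[0.08,0,0],[0,0,0]],[[0.14,0,0],[0,0,0]],[[0.2,0,0],[0,0,0]],[[0.26,0,0],[0,0,0]],[[0.32,0,0],[0,0,0]],[[0.36,0,0],[0,0,0]]]'; python3 go.py .559,.05,.0465
```

```text
time: 5.0
position: [0.5597, 0.0492, 0.0504]
tool_rot: [-0.87, 1.389, 0.868]
force: [-0.7, -0.0, 3.7]
gripper_width: 0.0001
5.0 [0.5597 0.0492 0.0504] F [-0.7  -0.02  3.7 ] w 0.0001
[[0.001, -0.899, 0.438], [-0.0, 0.438, 0.899], [-1.0, -0.001, 0.001]]
tilt fix deg (tool) [-0.    0.03  0.07]
.559,.05,.0465 [0.16, 0.04, 0.02]
```

```bash
python3 -m handwheel '[[[0.06,0,0],[0,0,0]],[[0.1,0,0],[0,0,0]],[[0.14,0,0],[0,0,0]],[[0.17,0,0],[0,0,0]],[[0.17,0,0],[0,0,0]]]'; python3 go.py
```

```text
time: 5.5
position: [0.5597, 0.0491, 0.0461]
tool_rot: [-0.87, 1.389, 0.868]
force: [-0.3, 0.2, 1.9]
gripper_width: -0.0004
5.5 [0.5597 0.0491 0.0461] F [-0.28  0.18  1.94] w -0.0004
[[0.001, -0.899, 0.438], [-0.0, 0.438, 0.899], [-1.0, -0.001, 0.0]]
tilt fix deg (tool) [-0.    0.03  0.07]
```

```bash
python3 -m handwheel '[[[-0.3,0,0],[0,0,0]],[[-1,0,0],[0,0,0]],[[-2,0,0],[0,0,0]],[[-3,0,0],[0,0,0]],[[-3.4,0,0],[0,0,0]],[[-3.4,0,0],[0,0,0]]]'; python3 go.py .479,-.108,.12;  python3 - <<'E'
from h import *
S=capture("scene")
O=cv2.imread("pics/scene0.png")
f=lambda I:cv2.resize(I[110:150,265:345],(800,400)[:2] and (400,200),interpolation=2)
cv2.imwrite("pics/c2.png",np.vstack([cv2.resize(I[105:155,270:340],(560,300),interpolation=2) if 0 else cv2.resize(I[105:155,270:340],(420,300),interpolation=2) for I in(O,S)]))
E
```

```text
time: 6.1
position: [0.5604, 0.0493, 0.1325]
tool_rot: [-0.87, 1.386, 0.867]
force: [0.6, 1.6, -0.3]
gripper_width: -0.0001
6.1 [0.5604 0.0493 0.1325] F [ 0.64  1.59 -0.26] w -0.0001
[[0.004, -0.899, 0.438], [0.001, 0.438, 0.899], [-1.0, -0.003, 0.002]]
tilt fix deg (tool) [0.   0.13 0.18]
.479,-.108,.12 [0.48, 0.17, -7.08]
```

View pics/c2.png

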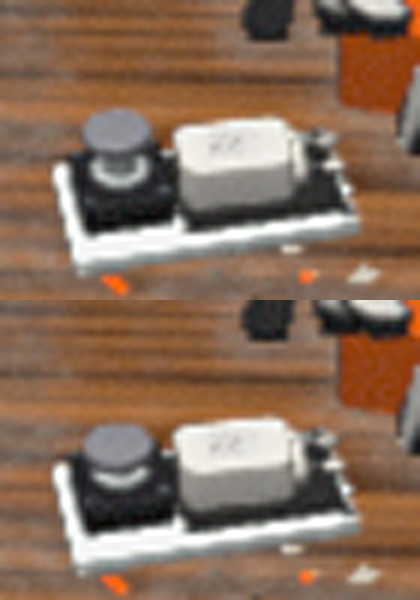

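The charger cap is clearly lower: its centre was at (118,130) and is now at (118,445−300). The stem is almost hidden and the board hasn't moved. Next is the receiver.

```bash
python3 -m handwheel '[[[0,0,-1],[0,0,0]],[[0,0.1,-2.5],[0,0,0]],[[0,0.1,-4.2],[0,0,0]],[[0.2,0.15,-5.8],[0,0,0]],[[0.6,0.15,-6.8],[0,0,0]],[[1,0.15,-7.1],[0,0,0]],[[1.6,0.15,-7.1],[0,0,0]],[[1.9,0.15,-7.1],[0,0,0]],[[1.9,0.15,-7.1],[0,0,0]],[[1.9,0.15,-7.1],[0,0,0]]]'; python3 go.py .479,-.108,.060; python3 - <<'E'
from h import *
S=capture("scene");T=capture("top")
cv2.imwrite("pics/c3.png",np.hstack([cv2.resize(S[110:230,230:350],(400,400)),cv2.resize(T[140:260,220:340],(400,400))]))
E
```

```text
time: 7.15
position: [0.4788, -0.1081, 0.0833]
tool_rot: [-0.87, 1.389, 0.869]
force: [0.0, 0.2, 0.6]
gripper_width: -0.0006
7.15 [ 0.4788 -0.1081  0.0833] F [0.02 0.15 0.6 ] w -0.0006
[[0.001, -0.899, 0.437], [-0.0, 0.437, 0.899], [-1.0, -0.001, 0.001]]
tilt fix deg (tool) [0.   0.03 0.07]
.479,-.108,.060 [0.93, -0.0, 0.01]
```

View pics/c3.png

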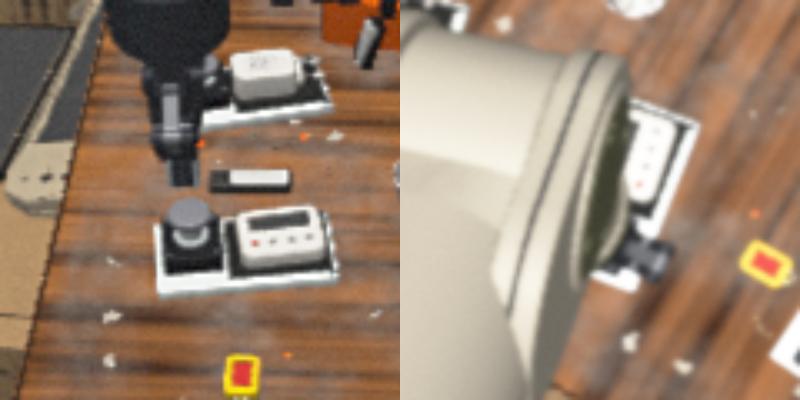

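The fingertips, at about (183,185) in the left panel, hang just above the receiver cap at (192,215). I'll press down to z ≈ 0.046 slowly, in two calls.

```bash
python3 -m handwheel '[[[0.5,0,0],[0,0,0]],[[0.85,0,0],[0,0,0]],[[1,0,0],[0,0,0]],[[1.06,0,0],[0,0,0]],[[1.12,0,0],[0,0,0]],[[1.18,0,0],[0,0,0]],[[1.24,0,0],[0,0,0]],[[1.3,0,0],[0,0,0]],[[1.3,0,0],[0,0,0]]]'; python3 go.py .479,-.108,.046
```

```text
time: 8.15
position: [0.4793, -0.1084, 0.0513]
tool_rot: [-0.871, 1.387, 0.868]
force: [0.2, -0.0, 1.4]
gripper_width: 0.0003
8.15 [ 0.4793 -0.1084  0.0513] F [ 0.25 -0.02  1.37] w 0.0003
[[0.003, -0.899, 0.437], [0.0, 0.437, 0.899], [-1.0, -0.003, 0.001]]
tilt fix deg (tool) [0.   0.07 0.14]
.479,-.108,.046 [0.21, 0.02, 0.01]
```

```bash
python3 -m handwheel '[[[0.06,0,0],[0,0,0]],[[0.11,0,0],[0,0,0]],[[0.16,0,0],[0,0,0]],[[0.21,0,0],[0,0,0]],[[0.21,0,0],[0,0,0]]]'; python3 go.py
```

```text
time: 8.65
position: [0.4794, -0.1084, 0.0459]
tool_rot: [-0.871, 1.387, 0.868]
force: [0.2, -0.1, 1.8]
gripper_width: 0.0
8.65 [ 0.4794 -0.1084  0.0459] F [ 0.17 -0.11  1.81] w 0.0
[[0.003, -0.899, 0.437], [-0.0, 0.437, 0.899], [-1.0, -0.003, 0.001]]
tilt fix deg (tool) [0.   0.07 0.15]
```

```bash
python3 -m handwheel '[[[-0.3,0,0],[0,0,0]],[[-1,0,0],[0,0,0]],[[-2,0,0],[0,0,0]],[[-3,0,0],[0,0,0]],[[-3.4,0,0],[0,0,0]],[[-3.4,0,0],[0,0,0]]]'; python3 go.py .399,-.270,.13;  python3 - <<'E'
from h import *
S=capture("scene")
O=cv2.imread("pics/scene0.png")
cv2.imwrite("pics/c4.png",np.vstack([cv2.resize(I[155:205,270:340],(420,300),interpolation=2) for I in(O,S)]))
E
```

```text
time: 9.25
position: [0.4799, -0.1084, 0.1322]
tool_rot: [-0.871, 1.385, 0.867]
force: [0.2, -0.2, -0.4]
gripper_width: -0.0002
9.25 [ 0.4799 -0.1084  0.1322] F [ 0.24 -0.23 -0.44] w -0.0002
[[0.005, -0.899, 0.437], [0.0, 0.437, 0.899], [-1.0, -0.005, 0.003]]
tilt fix deg (tool) [-0.    0.15  0.27]
.399,-.270,.13 [0.07, 0.09, -7.23]
```

View pics/c4.png

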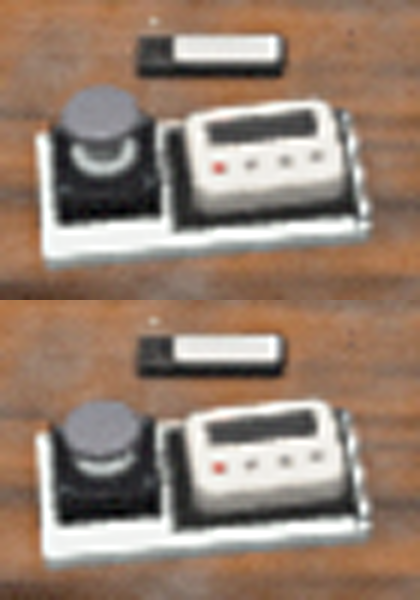

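The receiver cap is down, from centre (98,112) to about (98,430−300), and the board hasn't moved. Next is the stick board.

```bash
python3 -m handwheel '[[[0,0,-1],[0,0,0]],[[0,0,-2.5],[0,0,0]],[[0,0.05,-4.2],[0,0,0]],[[0.2,0.05,-5.8],[0,0,0]],[[0.6,0.05,-6.9],[0,0,0]],[[1,0.05,-7.25],[0,0,0]],[[1.6,0.05,-7.25],[0,0,0]],[[1.9,0.05,-7.25],[0,0,0]],[[1.9,0.05,-7.25],[0,0,0]],[[1.9,0.05,-7.25],[0,0,0]]]'; python3 go.py .4,-.27,.058; python3 - <<'E'
from h import *
S=capture("scene");T=capture("top")
cv2.imwrite("pics/c5.png",np.hstack([cv2.resize(S[170:290,230:350],(400,400)),cv2.resize(T[180:300,290:410],(400,400))]))
E
```

```text
time: 10.3
position: [0.399, -0.2704, 0.083]
tool_rot: [-0.871, 1.387, 0.869]
force: [-0.0, 0.3, 0.6]
gripper_width: 0.0001
10.3 [ 0.399  -0.2704  0.083 ] F [-0.03  0.31  0.64] w 0.0001
[[0.003, -0.9, 0.437], [0.0, 0.437, 0.9], [-1.0, -0.002, 0.001]]
tilt fix deg (tool) [0.   0.08 0.13]
.4,-.27,.058 [1.0, -0.03, 0.03]
```

View pics/c5.png

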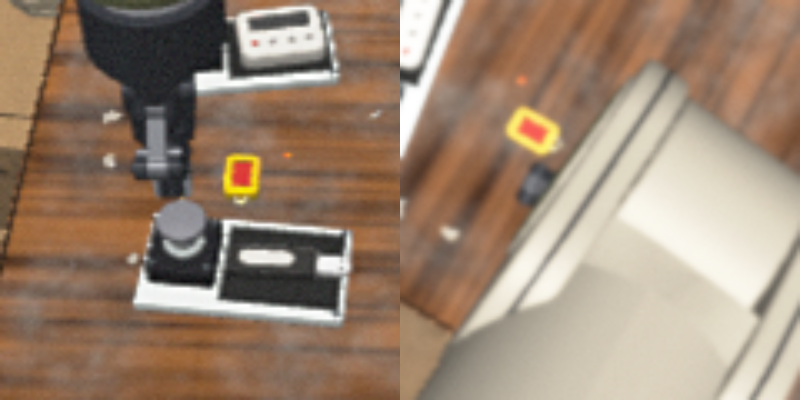

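The tip, at about (172,190) in the left panel, is above the stick cap at (182,220). I'll press it the same way.

```bash
python3 -m handwheel '[[[0.5,-0.06,-0.03],[0,0,0]],[[0.85,-0.06,-0.03],[0,0,0]],[[1,-0.06,-0.03],[0,0,0]],[[1.06,-0.06,-0.03],[0,0,0]],[[1.12,-0.06,-0.03],[0,0,0]],[[1.18,-0.06,-0.03],[0,0,0]],[[1.24,-0.06,-0.03],[0,0,0]],[[1.3,-0.06,-0.03],[0,0,0]],[[1.3,-0.06,-0.03],[0,0,0]]]'; python3 go.py .4005,-.2715,.046
```

```text
time: 11.3
position: [0.4007, -0.272, 0.0511]
tool_rot: [-0.872, 1.386, 0.868]
force: [0.5, 0.0, 0.9]
gripper_width: -0.0003
11.3 [ 0.4007 -0.272   0.0511] F [0.52 0.03 0.9 ] w -0.0003
[[0.004, -0.9, 0.437], [-0.0, 0.437, 0.9], [-1.0, -0.004, 0.002]]
tilt fix deg (tool) [0.   0.11 0.23]
.4005,-.2715,.046 [0.2, 0.02, 0.02]
```

```bash
python3 -m handwheel '[[[0.06,0,0],[0,0,0]],[[0.11,0,0],[0,0,0]],[[0.16,0,0],[0,0,0]],[[0.2,0,0],[0,0,0]],[[0.2,0,0],[0,0,0]]]'; python3 go.py
```

```text
time: 11.8
position: [0.4008, -0.2721, 0.0459]
tool_rot: [-0.872, 1.386, 0.868]
force: [-0.1, -0.1, 1.6]
gripper_width: 0.0001
11.8 [ 0.4008 -0.2721  0.0459] F [-0.06 -0.07  1.59] w 0.0001
[[0.004, -0.9, 0.437], [-0.0, 0.437, 0.9], [-1.0, -0.004, 0.002]]
tilt fix deg (tool) [0.   0.1  0.23]
```

```bash
python3 -m handwheel '[[[-0.3,0,0],[0,0,0]],[[-1,0,0],[0,0,0]],[[-2,0,0],[0,0,0]],[[-3,0,0],[0,0,0]],[[-4,0,0],[0,0,0]],[[-5,0,0],[0,0,0]],[[-5.5,0,0],[0,0,0]],[[-5.5,0,0],[0,0,0]],[[-5.5,0,0],[0,0,0]]]'; python3 go.py;  python3 - <<'E'
from h import *
S=capture("scene")
O=cv2.imread("pics/scene0.png")
cv2.imwrite("pics/c6.png",np.hstack([cv2.resize(I[110:280,250:350],(350,595),interpolation=2) for I in(O,S)]))
E
```

```text
time: 12.7
position: [0.3999, -0.2718, 0.1827]
tool_rot: [-0.872, 1.386, 0.868]
force: [-0.3, 0.1, -0.1]
gripper_width: -0.0001
12.7 [ 0.3999 -0.2718  0.1827] F [-0.26  0.13 -0.07] w -0.0001
[[0.004, -0.9, 0.436], [0.0, 0.436, 0.9], [-1.0, -0.003, 0.002]]
tilt fix deg (tool) [-0.    0.11  0.19]
```

View pics/c6.png

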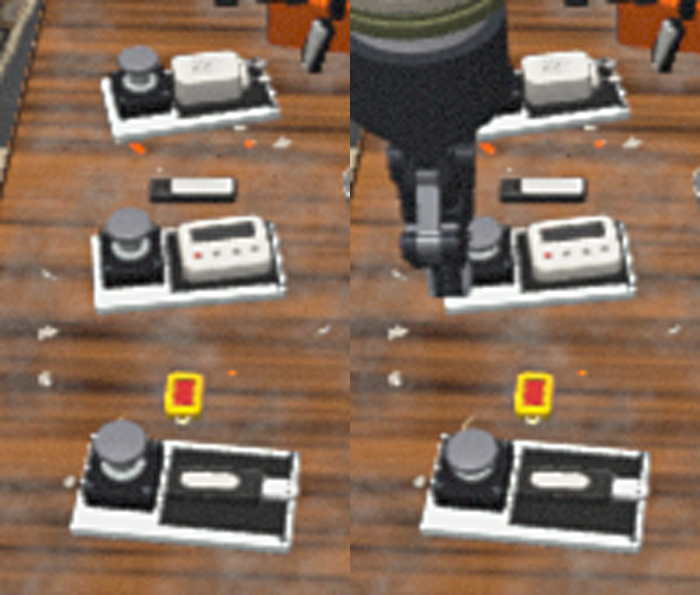

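The right half shows the stick cap lower than before, with its stem mostly hidden, and all boards and bystanders in place. I'll put a number on the travel by template matching on the cap.

```bash
python3 - <<'E'
from h import *
O=cv2.imread("pics/scene0.png");S=capture("scene")
c=(.400,-.271)
print("exp 8mm",(proj("scene",(*c,.046))-proj("scene",(*c,.054))).round(2))
k=8
A=cv2.resize(O[222:244,272:300],None,fx=k,fy=k,interpolation=2)[:17*k]
B=cv2.resize(S[215:260,262:310],None,fx=k,fy=k,interpolation=2)
# cap patch (upper part only)
A=cv2.resize(O[228:242,277:294],None,fx=k,fy=k,interpolation=2)
r=cv2.matchTemplate(B,A,cv2.TM_CCOEFF_NORMED);_,m,_,l=cv2.minMaxLoc(r);print("cap",m,np.array(l)/k+[262,215]-[277,228])
E
cat > t.py <<'E'
from h import *
O=cv2.imread("pics/scene0.png");S=capture("scene");k=8
for n,(u,v) in {"charger":(290,127),"receiver":(287,175),"stick":(285,236.6)}.items():
    u=int(u);v=int(v);
    A=cv2.resize(O[v-6:v+4,u-8:u+9],None,fx=k,fy=k,interpolation=2);B=cv2.resize(S[v-14:v+16,u-16:u+18],None,fx=k,fy=k,interpolation=2)
    r=cv2.matchTemplate(B,A,cv2.TM_CCOEFF_NORMED);_,m,_,l=cv2.minMaxLoc(r);d=np.array(l)/k+[-16+8,-14+6]
    P=toz("scene",(u,v),.054); e=proj("scene",P-[0,0,.008])-proj("scene",P); print(n,round(m,2),d,"expected for 8mm",e.round(2))
print(get_obs()["time"])
E
python3 t.py
```

```text
exp 8mm [0.28 2.38]
cap 0.8932977914810181 [0.375 2.375]
charger 0.43 [-8.   -4.75] expected for 8mm [0.18 2.43]
receiver 0.54 [0.375 6.125] expected for 8mm [0.22 2.45]
stick 0.91 [0.5   2.375] expected for 8mm [0.26 2.37]
12.85
```

```bash
python3 -m handwheel '[[[-1,0,-1],[0,0,0]],[[-2.5,0,-2],[0,0,0]],[[-4,0,-3],[0,0,0]],[[-5,0,-4],[0,0,0]],[[-5.5,0,-4.5],[0,0,0]],[[-5.5,0,-4.5],[0,0,0]],[[-5.5,0,-4.5],[0,0,0]]]'; python3 t.py; python3 - <<'E'
from h import *
cv2.imwrite("pics/c7.png",np.hstack([capture("scene")[80:300,220:420],capture("top")[80:300,180:400]]))
E
```

```text
time: 13.55
position: [0.3503, -0.3723, 0.3183]
tool_rot: [-0.87, 1.388, 0.871]
force: [0.3, 0.3, -0.2]
gripper_width: 0.0001
charger 0.77 [0.    2.125] expected for 8mm [0.18 2.43]
receiver 0.91 [0.   2.25] expected for 8mm [0.22 2.45]
stick 0.91 [0.625 2.25 ] expected for 8mm [0.26 2.37]
13.6
```

View pics/c7.png

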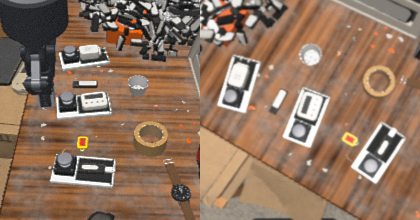

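All three caps now sit about 7 to 8 mm down, nothing has been displaced, and the arm is clear, so I'm handing in.

```bash
python3 -c "
from bench import *
print(job_done())"
```

```text
the job is handed in; nothing more can be done
None
```

I pressed the charger, receiver and USB-stick buttons in that order with the shut fingertips, lightly and slowly. The job was handed in at about 13.7 s of the 38 s allowed.

- **Button travel:** the tool pose put each button about 8 mm down (pressed counts from 5 mm, stop at 12 mm). Matching the caps in the scene picture after the arm was clear gave 7.0 mm for the charger, 7.4 mm for the receiver and 7.6 mm for the stick.
- **Weakest check:** the charger cap match was less certain than the others (0.77 against 0.91). An earlier try at the charger and receiver failed because the arm blocked the view, so I moved it away and repeated the check.
- **Force:** the highest reading I saw was 3.7 N, taken at the end of each move.
- **Scene:** by eye in the pictures, the boards, samples and nearby loose items did not move. The arm ended about 0.32 m above the table, touching nothing.

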